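# Push a wood block home into a corner stop

### The arm

A 6-joint arm with a two-finger parallel gripper is mounted at the origin on the work surface; the furniture and walls round the work are solid. World frame = base frame: x ahead of the robot, y to its left, z up, the work surface at z = 0. Lengths are in m, angles in degrees, forces in N, time in s.
With the tool pointing down it reaches from about 0.35 to 0.725 m from the base axis. Payload 4.3 kg.
Tool frame: the origin (TCP) lies between the finger pads; the fingertips stand manip.nose_length ahead of it and the grasp point (between the pads) is the TCP (manip.nose_length is the distance from the TCP to the fingertips, in m); y points along the fingers, z is the direction in which the jaws open and shut, and the axes are right-handed (so a half turn about y gives the same grasp; the last joint's range is limited). The gripper opens to 85 mm and grips with 20 to 120 N. Pads are 22 mm wide; open, the fingers measure 114 mm over their backs; the gripper's body (76 mm by 85 mm) begins 54 mm behind the grasp point. The pads swing forward as they close: fully open they stand 13 mm farther back than shut.
Start: joints at [68.279, 21.618, 4.641, 73.018, 0, 83.68], TCP at [0.153, 0.554, 0.25] pointing down, gripper open.
Joint ranges: [-156.06, 156.06], [-48.1, 94.91], [-58.44, 69.94], [-101.28, 121.22], [-78.64, 73.56], [-180, 180]. Speed limits (degrees/s): [147.25, 147.25, 180, 180, 180, 180].

### API

Orientations are given as a 3x3 rotation matrix whose columns are the frame's x, y, z axes.
In Python, from rig import manip gives the robot as it stands.
- The arm moves only by the shell command python3 -m jog 'ROWS'. ROWS is JSON, a list of rows, each an object of numbers: "tx", "ty", "tz": the shift along the tool's x, y, z normalised to -1 to 1, where 1 is 30 cm; "wx", "wy", "wz": the turn, a rotation vector about the tool's x, y, z normalised to -1 to 1, where 1 is 30 degrees; "claw": the closure, from 0 (fully open) to 1 (shut). A call has exactly 8 rows; each row shifts and turns the pose as measured when the row begins, along the tool's axes as they then stand; what a row does not reach is not made up. A row lasts 1/10 s, in which the tool goes at most 50 mm and 8.59 degrees, less where a joint would pass 70% of its speed; a pose out of reach is approached as far as the arm can. A call with a number of a shift or a turn outside -1 to 1 is refused whole. A call with a gripper value outside its range is refused whole. The fingers move at their own pace and stop on an object; the grip force is fixed at half the most. Time passes only in rows, so rows that do not move let the fingers close, or fill a call up. It gives the time, the measured TCP pose, the force and the opening at its end, in the units of the state.
- manip.get_obs(): the state, without advancing time (a new reading comes with each control period).
- manip.get_image(name): name is "scene" or "top"; returns a dict with "image" (480x640x3 uint8, red, green, blue), "depth" (480x640 float32, m along the optical axis (not along the pixel's ray), 0 where there is no reading), "fovy" (degrees; the focal length in pixels is half the picture's height over the tangent of half this angle, whatever the lens; pixels are square), "cx", "cy" (the principal point, pixels), "rvec" (rotation vector, rad) and "tvec" (3), from world to camera coordinates, as OpenCV has them. Camera axes: x right, y down, z forward; pixel columns grow to the right and rows downward; lengths in m; the calibration is good to about 2 mm. A picture is of the moment at which its call begins.
- manip.finish_job(): hands the job in, once; it reports no verdict.
The state is a dict: "time": time; "qpos": joint angles; "joint_vel": joint speeds; "tau": joint torques, N m; "tcp_pos": TCP position; "tool_rot": TCP orientation; "wrist_force": force on the tool from outside, world axes, zero at the start; "wrist_torque": the same for the moment, N m; "opening": finger opening in m.
Only numpy, scipy, OpenCV 4.12 (cv2) and the standard library are available. Lean on these libraries where they do the work, as an engineer would, in place of code of your own. Each camera call takes 0.05 s, during which the arm holds its last target.

### The job

Get the broad wood block ready for marking out: push it along the bench top until its long side lies flat against the long batten of the corner stop and its end butts against the short batten. Only push it with the fingertips or the outside of the fingers: never take it between the fingers and never lift it. Leave the slim wooden strip, the tape measure and the nail tin where they are.

Things in the scene. Friction and masses are not known exactly. Their poses are not given: they have to be found in the camera images.
- wood_block: the work: broad plain brown sawn wood block lying flat, 50 mm (its x) by 120 mm (its y, along its length) by 30 mm high, 0.13 to 0.22 kg, free to slide. Origin at the centre of its underside, z up. It starts on the robot's side of the long batten, 25 to 37 mm off its place in x of corner_stop and 35 to 65 mm off in y, up to 0.25 rad out of line.
- corner_stop: fixed corner stop: two plain plywood battens 24 mm high, screwed to the bench at right angles. Origin at the inner corner on the bench top, z up, x away from the robot. The long batten runs along y, the short one along -x. A block seated home has its centre at x = -25 mm, y = 60 mm of this frame, its length along this y (either way round). Pose varies.
- long_face (a point): middle of the long batten's stop face, at x = 0, y = 65 mm, 12 mm up in corner_stop's frame and axes. The face is the plane x = 0, looks to -x (the robot) and runs from the corner to y = 155 mm; the batten is 16 mm thick behind it. A fixed upright saw blade (world x 0.49, y -0.46 to 0.30, 0.33 m high) stands behind: keep the hand and arm on the robot's side.
- short_face (a point): middle of the short batten's stop face, at x = -33 mm, y = 0, 12 mm up in corner_stop's frame and axes. The face is the plane y = 0, looks to +y (the robot's left) and runs from x = -62 to -4 mm; the batten is 25 mm thick behind it, to -y.
- slim_strip: bystander: slim wooden strip, 30 x 140 x 18 mm high, length along its y, lying to the right of the work. Origin at the centre of its underside.
- tape_measure: bystander: tape measure standing upright, 36 x 79 x 64 mm high, in front of the slim strip. Origin at the centre of its underside.
- nail_tin: bystander: round open tin of nails, 75 mm diameter, 115 mm high, further right. Origin at the centre of its underside.

How it is judged:
By the outcome, as a careful person would: the job done as asked, in the order asked, and still so for the second after the job is handed in, with the robot touching nothing.
It also fails if it takes over 43 s, if anything falls off the work surface, if the arm or the gripper's body presses on something with over 40 N, if the wrist force passes 120 N, or if a joint passes its speed limit or range.

## Working session

There is one attempt and no reset: what is moved stays moved. The work goes in short steps, Python scripts to look and compute and a shell command to move; the robot and the scene stay as the last step left them, time stands still between calls to the robot, and variables do not carry over. Pictures are saved under pics/ and viewed, and the job is handed in when it is done.

```bash
ls; mkdir -p pics
cat > h.py <<'E'
import numpy as np, cv2
from rig import manip
def grab(n,tag):
    d=manip.get_image(n); cv2.imwrite(f'pics/{tag}.png',d['image'][:,:,::-1]); 
    np.savez(f'{tag}.npz',**{k:np.asarray(v) for k,v in d.items()}); return d
def cam(d):
    f=240/np.tan(np.radians(float(d['fovy']))/2); R=cv2.Rodrigues(np.asarray(d['rvec'],float))[0]; return f,R,np.asarray(d['tvec'],float).ravel()
def ray(d,u,v,z):
    f,R,t=cam(d); r=R.T@np.array([(u-d['cx'])/f,(v-d['cy'])/f,1]); c=-R.T@t
    return c+r*(z-c[2])/r[2]
def dep(d,u,v):
    f,R,t=cam(d); Z=d['depth'][int(round(v)),int(round(u))]
    return R.T@(np.array([(u-d['cx'])/f*Z,(v-d['cy'])/f*Z,Z])-t)
def proj(d,P):
    f,R,t=cam(d); p=R@np.asarray(P)+t; return p[0]/p[2]*f+d['cx'],p[1]/p[2]*f+d['cy']
def load(tag): 
    z=np.load(f'{tag}.npz'); return {k:z[k] for k in z}
E
python3 - <<'E'
from h import *
for n in('scene','top'):
    d=grab(n,n+'0'); f,R,t=cam(d); print(n,f,-R.T@t,d['cx'],d['cy'])
o=manip.get_obs();print(o,manip.nose_length)
E
```

```text
pics
scene 501.3337910675898 [ 0.0205815  -0.47476089  0.70603422] 318.6205577580975 237.06331187422785
top 475.7926900071241 [0.23222589 0.0148241  0.90466415] 314.0345149011269 241.52938077669802
{'time': 0.1, 'qpos': array([6.82782668e+01, 2.16577271e+01, 4.57106630e+00, 7.30168860e+01,
       8.84142241e-04, 8.36809148e+01]), 'joint_vel': array([ 0.0245637 , -0.07282988,  0.15111679,  0.02154821,  0.07629814,
        0.03772646]), 'tau': array([ 9.15348901e-04, -4.64693928e+01,  2.70582747e+01,  1.20229050e-02,
       -1.22748456e-04,  9.02660048e-06]), 'tcp_pos': array([0.15250364, 0.5538494 , 0.24945733]), 'tool_rot': array([[ 9.64083053e-01, -6.83190679e-04,  2.65600076e-01],
       [-2.65600868e-01, -1.67319387e-03,  9.64081625e-01],
       [-2.14251162e-04, -9.99998367e-01, -1.79455389e-03]]), 'wrist_force': array([-0.14814914,  0.10360933,  0.32860194]), 'wrist_torque': array([ 0.02604465,  0.0323834 , -0.01682335]), 'opening': 0.08547960874360253} 0.019
```

View pics/scene0.png

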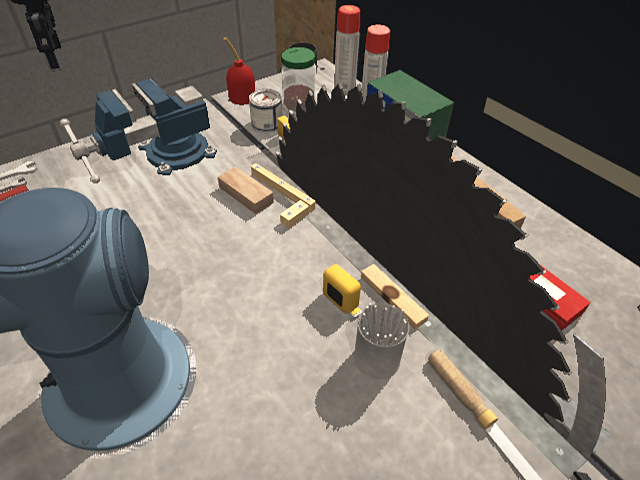

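View pics/top0.png

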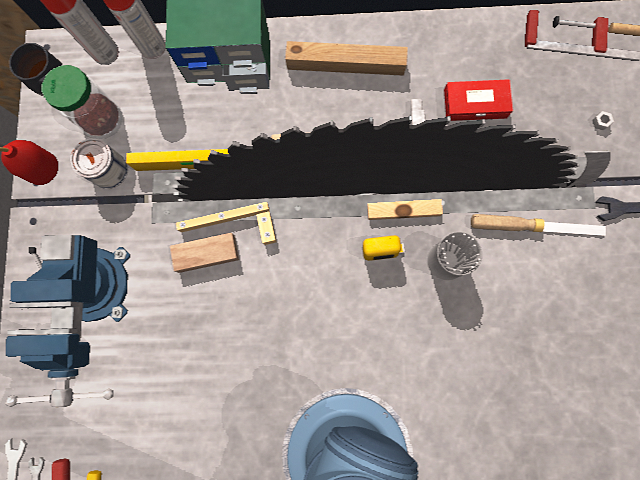

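The block is at about (204,253) in the top view, with the long batten from (178,226) to (268,206) and the short batten at (266,228). The strip, tape and tin are to the right at (405,209), (382,247) and (459,255). I'll enlarge this area.

Run:
```python
import cv2
i=cv2.imread('pics/top0.png')[190:290,155:295]; cv2.imwrite('pics/top0c.png',cv2.resize(i,None,fx=5.6,fy=5.6,interpolation=cv2.INTER_CUBIC))
i=cv2.imread('pics/scene0.png')[150:240,205:335]; cv2.imwrite('pics/scene0c.png',cv2.resize(i,None,fx=6,fy=6,interpolation=cv2.INTER_CUBIC))
```

```text
(no output)
```

View pics/top0c.png

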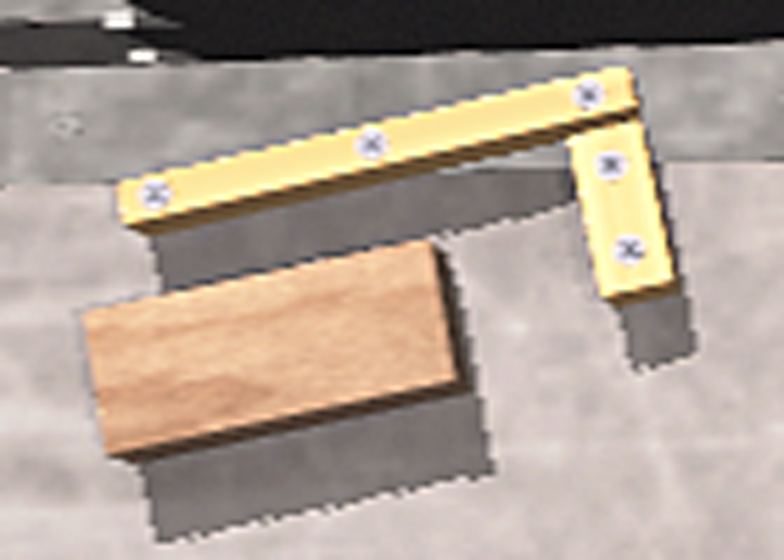

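View pics/scene0c.png

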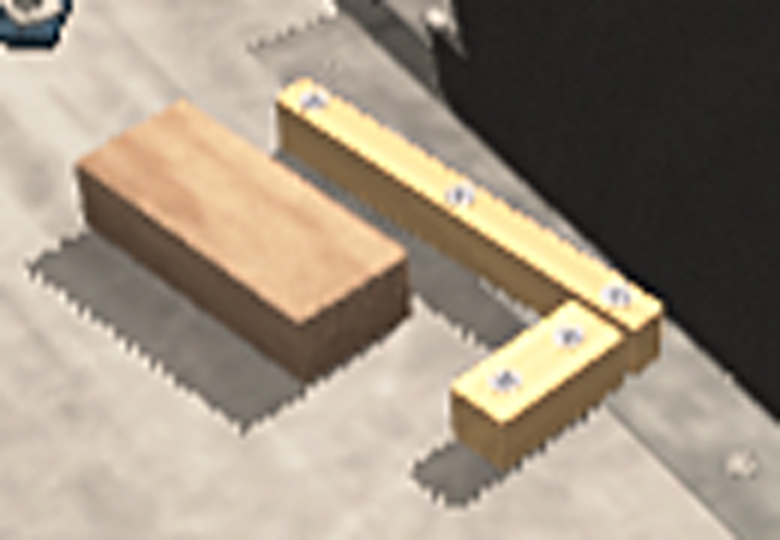

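```bash
cat > m.py <<'E'
from h import *
def tp(p):return (155+(p[0]+.5)/5.6-.5,190+(p[1]+.5)/5.6-.5)
def sc(p):return (205+(p[0]+.5)/6-.5,150+(p[1]+.5)/6-.5)
def tri(d1,p1,d2,p2):
    A=[];b=[]
    for d,p in((d1,p1),(d2,p2)):
        f,R,t=cam(d);c=-R.T@t;r=R.T@np.array([(p[0]-d['cx'])/f,(p[1]-d['cy'])/f,1]);r/=np.linalg.norm(r)
        M=np.eye(3)-np.outer(r,r);A.append(M);b.append(M@c)
    return np.linalg.solve(sum(A),sum(b))
E
python3 - <<'E'
from m import *
T=load('top0');S=load('scene0')
pts={'blkFL':((83,313),(180,100),.03),'blkFR':((432,240),(408,255),.03),'blkNR':((458,380),(300,325),.03),'blkNL':((108,457),(77,165),.03),
'longL':((122,226),(277,105),.024),'corner':((568,137),(571,302),.024),'shortend':((606,298),(452,388),.024),'longR':((637,108),(625,328),.024)}
for k,(a,b,z) in pts.items():
    print(k,'tri',np.round(tri(T,tp(a),S,sc(b)),4),'top',np.round(ray(T,*tp(a),z)[:2],4),'scn',np.round(ray(S,*sc(b),z)[:2],4), 'dep',np.round(dep(T,*tp(a)),3))
# batten interior screws (top)
for a,b in (((155,193),(314,101)),((371,144),(460,196)),((588,93),(617,296)),((610,163),(569,336)),((629,249),(506,380))):
    print('screw',np.round(tri(T,tp(a),S,sc(b)),4),np.round(ray(T,*tp(a),.024)[:2],4),np.round(ray(S,*sc(b),.024)[:2],4))
E
```

```text
blkFL tri [0.3862 0.322  0.0292] top [0.3869 0.3214] scn [0.385  0.3215] dep [ 0.393  0.333 -0.002]
blkFR tri [0.4075 0.2031 0.0299] top [0.4079 0.2028] scn [0.4069 0.2031] dep [ 0.414  0.209 -0.001]
blkNR tri [0.3596 0.1943 0.0293] top [0.36   0.1939] scn [0.3587 0.1938] dep [0.36  0.194 0.028]
blkNL tri [0.3382 0.3122 0.0281] top [0.3378 0.3117] scn [0.3375 0.31  ] dep [ 0.341  0.322 -0.   ]
longL tri [0.4189 0.3128 0.0181] top [0.4177 0.3108] scn [0.4155 0.306 ] dep [0.422 0.318 0.002]
corner tri [0.4432 0.1577 0.0233] top [0.4433 0.1575] scn [0.4426 0.1572] dep [0.448 0.161 0.005]
shortend tri [0.3871 0.145  0.0237] top [0.3871 0.1449] scn [0.3868 0.1448] dep [ 0.391  0.149 -0.001]
longR tri [0.4507 0.1343 0.0255] top [0.4526 0.1338] scn [0.4501 0.1361] dep [0.453 0.134 0.021]
screw [0.4281 0.2998 0.0243] [0.4288 0.2997] [0.4277 0.3004]
screw [0.4429 0.2256 0.0235] [0.4433 0.2253] [0.442  0.2253]
screw [0.4579 0.1509 0.0236] [0.4585 0.1506] [0.4571 0.1508]
screw [0.4331 0.1435 0.0239] [0.4337 0.1432] [0.4324 0.1436]
screw [0.4033 0.137  0.0248] [0.4037 0.137 ] [0.4034 0.1378]
```

Run:
```python
from h import *
T=load('top0');f,R,t=cam(T)
v,u=np.mgrid[0:480,0:640];Z=T['depth']
P=(np.stack([(u-T['cx'])/f*Z,(v-T['cy'])/f*Z,Z],-1)-t)@R
ok=Z>0
for y0 in np.arange(.30,.46,.02):
    row=[]
    for x0 in np.arange(.18,.46,.02):
        m=ok&(abs(P[...,0]-x0)<.01)&(abs(P[...,1]-y0)<.01)
        row.append('%4d'%(1000*P[...,2][m].max()) if m.any() else '  --')
    print('%.2f'%y0,*row)
```

```text
0.30    4    2    3    2    2    4    2    3   33   34   34   32   27   27    4
0.32    3    2    3    4    4    3    3    4   32   33   33    4   22   24    4
0.34    3    4    3    3    5    3    3    4    2    4    5    3    3    4    4
0.36    4    5    3    3    4    5    4    5    3    3    4    3    5    4    4
0.38    3    3    2    4    3    3    2    3    3    3    3    4    4    3    3
0.40    4    3    2    4   13    4   15   17    9    7   18    2    3    3    3
0.42    3  166  167  161   30  165  168  162   29   18   28    9    2    4    3
0.44  116  167  170  166   18  168  169  167  121  122  121  120    2    4    3
0.46  166  169  168  166  104  169  169  166  140  135  136  135    2    3    4
```

```bash
python3 -m jog '[{"tx":0.107,"tz":-0.064,"wy":0.263,"claw":0.78},{"tx":0.115,"tz":-0.049,"wy":0.263,"claw":0.78},{"tx":0.121,"tz":-0.033,"wy":0.263,"claw":0.78},{"tx":0.124,"tz":-0.016,"wy":0.263,"claw":0.78},{"tx":0.125,"tz":0.002,"wy":0.263,"claw":0.78},{"tx":0.124,"tz":0.019,"wy":0.263,"claw":0.78},{"tx":0.120,"tz":0.035,"wy":0.263,"claw":0.78},{"tx":0.114,"tz":0.052,"wy":0.263,"claw":0.78}]'
cat > s.py <<'E'
from h import *
# stop frame (world)
import math
TH=math.atan2(.0298,.1489); ex=np.array([math.cos(TH),math.sin(TH)]); ey=np.array([-ex[1],ex[0]]); O=.470*ex+.067*ey
def ts(p): p=np.asarray(p)[:2]-O; return np.array([p@ex,p@ey])
def tw(a): return O+a[0]*ex+a[1]*ey
if __name__=='__main__':
    o=manip.get_obs();R=o['tool_rot'];p=o['tcp_pos']
    print('t',o['time'],'tcp',p.round(4),'stop',(ts(p)*1000).round(1),'op',o['opening'],'F',o['wrist_force'].round(1))
    print('zang',np.degrees(math.atan2(R[1,2],R[0,2])),'th',np.degrees(TH),'ty',R[:,1].round(3),'q',o['qpos'].round(0))
E
python3 s.py
```

```text
t 0.1 tcp [0.1525 0.5538 0.2495] stop [-211.8  446.2] op 0.08547960874360253 F [-0.1  0.1  0.3]
zang 74.59736214245657 th 11.317332161375829 ty [-0.001 -0.002 -1.   ] q [68. 22.  5. 73.  0. 84.]schema error: expected keys tx, ty, tz, wx, wy, wz, claw
```

```bash
python3 -m jog '[{"tx":0.107,"ty":0,"tz":-0.064,"wx":0,"wy":0.263,"wz":0,"claw":0.78},{"tx":0.115,"ty":0,"tz":-0.049,"wx":0,"wy":0.263,"wz":0,"claw":0.78},{"tx":0.121,"ty":0,"tz":-0.033,"wx":0,"wy":0.263,"wz":0,"claw":0.78},{"tx":0.124,"ty":0,"tz":-0.016,"wx":0,"wy":0.263,"wz":0,"claw":0.78},{"tx":0.125,"ty":0,"tz":0.002,"wx":0,"wy":0.263,"wz":0,"claw":0.78},{"tx":0.124,"ty":0,"tz":0.019,"wx":0,"wy":0.263,"wz":0,"claw":0.78},{"tx":0.120,"ty":0,"tz":0.035,"wx":0,"wy":0.263,"wz":0,"claw":0.78},{"tx":0.114,"ty":0,"tz":0.052,"wx":0,"wy":0.263,"wz":0,"claw":0.78}]'
python3 s.py
```

```text
time: 0.9
tcp_pos: [0.3588, 0.3274, 0.2452]
tool_rot: [[0.165, -0.006, 0.986], [-0.986, -0.006, 0.165], [0.005, -1.0, -0.007]]
wrist_force: [-0.5, 1.3, -0.7]
opening: 0.0189
t 0.9 tcp [0.3588 0.3274 0.2452] stop [-53.9 183.7] op 0.018850799885962756 F [-0.5  1.3 -0.7]
zang 9.522454224648074 th 11.317332161375829 ty [-0.006 -0.006 -1.   ] q [ 35.  12. -10.  69.  -0. 115.]
```

```bash
python3 -m jog '[{"tx":-0.05,"ty":0.0,"tz":0,"wx":0,"wy":-0.06,"wz":0,"claw":0.78},{"tx":0,"ty":0.14,"tz":0,"wx":0,"wy":0,"wz":0,"claw":0.78},{"tx":0,"ty":0.14,"tz":0,"wx":0,"wy":0,"wz":0,"claw":0.78},{"tx":0,"ty":0.14,"tz":0,"wx":0,"wy":0,"wz":0,"claw":0.78},{"tx":0,"ty":0.14,"tz":0,"wx":0,"wy":0,"wz":0,"claw":0.78},{"tx":0,"ty":0.04,"tz":0,"wx":0,"wy":0,"wz":0,"claw":0.78},{"tx":0,"ty":0,"tz":0,"wx":0,"wy":0,"wz":0,"claw":0.78},{"tx":0,"ty":0,"tz":0,"wx":0,"wy":0,"wz":0,"claw":0.78}]'
python3 s.py
python3 - <<'E'
from h import *
d=grab('scene','scene1'); i=d['image'][120:240,180:340,::-1]; cv2.imwrite('pics/scene1c.png',cv2.resize(i,None,fx=5,fy=5,interpolation=cv2.INTER_CUBIC))
E
```

```text
time: 1.7
tcp_pos: [0.3581, 0.34, 0.0587]
tool_rot: [[0.193, -0.005, 0.981], [-0.981, -0.006, 0.193], [0.004, -1.0, -0.006]]
wrist_force: [-0.1, 0.2, 0.8]
opening: 0.0189
t 1.7 tcp [0.3581 0.34   0.0587] stop [-52.1 196.1] op 0.018939867975927293 F [-0.1  0.2  0.8]
zang 11.144940364749875 th 11.317332161375829 ty [-0.005 -0.006 -1.   ] q [ 36.  21. -26.  43.  -0. 115.]
```

View pics/scene1c.png

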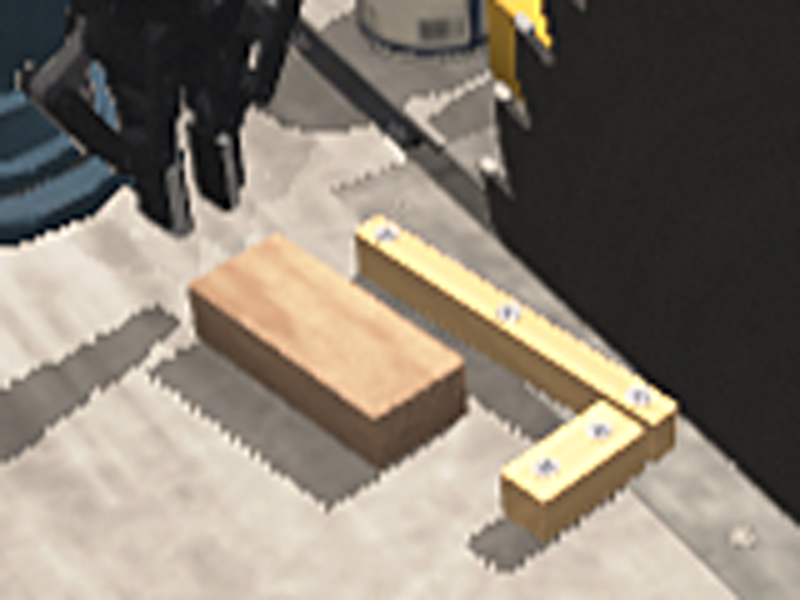

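The block (crop 190-465, 235-465) hasn't moved. The fingertips hang just beyond its left end, at crop (180,232) and (228,205). I'll check the tip height next.

Run:
```python
from s import *
d=load('scene1')
for x in(-62,-72):
  for z in (.03,.04,.05):
    p=tw((x/1000,.196-.005)); u,v=proj(d,[*p,z]); print(x,z,(u-180)*5,(v-120)*5)
print(dep(d,180+228/5,120+195/5),dep(d,180+178/5,120+222/5))
```

```text
-62 0.03 186.4550477392551 246.99085745716985
-62 0.04 183.36481815340704 228.39673933825964
-62 0.05 180.23246279595924 209.54914763390605
-72 0.03 168.04911637228884 257.6251901371221
-72 0.04 164.81864986134383 239.01300082799096
-72 0.05 161.54393028131935 220.1458494270284
[0.37320657 0.33611248 0.04537661] [0.34477469 0.32625235 0.04982738]
```

```bash
python3 -m jog '[{"tx":0,"ty":0.06,"tz":0,"wx":0,"wy":0,"wz":0,"claw":0.78},{"tx":0,"ty":0.03,"tz":0,"wx":0,"wy":0,"wz":0,"claw":0.78},{"tx":0.02,"ty":0,"tz":0,"wx":0,"wy":0,"wz":0,"claw":0.78},{"tx":0.02,"ty":0,"tz":0,"wx":0,"wy":0,"wz":0,"claw":0.78},{"tx":0.025,"ty":0,"tz":0,"wx":0,"wy":0,"wz":0,"claw":0.78},{"tx":0.025,"ty":0,"tz":0,"wx":0,"wy":0,"wz":0,"claw":0.78},{"tx":0.025,"ty":0,"tz":0,"wx":0,"wy":0,"wz":0,"claw":0.78},{"tx":0,"ty":0,"tz":0,"wx":0,"wy":0,"wz":0,"claw":0.78}]'
python3 s.py
python3 - <<'E'
from h import *
d=grab('scene','scene2'); i=d['image'][120:240,180:340,::-1]; cv2.imwrite('pics/scene2c.png',cv2.resize(i,None,fx=5,fy=5,interpolation=cv2.INTER_CUBIC))
E
```

```text
time: 2.55
tcp_pos: [0.3706, 0.3075, 0.0385]
tool_rot: [[0.195, 0.006, 0.981], [-0.981, 0.003, 0.194], [-0.002, -1.0, 0.007]]
wrist_force: [0.7, 0.4, 0.6]
opening: 0.019
t 2.55 tcp [0.3706 0.3075 0.0385] stop [-46.3 161.8] op 0.018993933162296632 F [0.7 0.4 0.6]
zang 11.21553812762316 th 11.317332161375829 ty [ 0.006  0.003 -1.   ] q [ 32.  21. -31.  38.  -0. 111.]
```

View pics/scene2c.png

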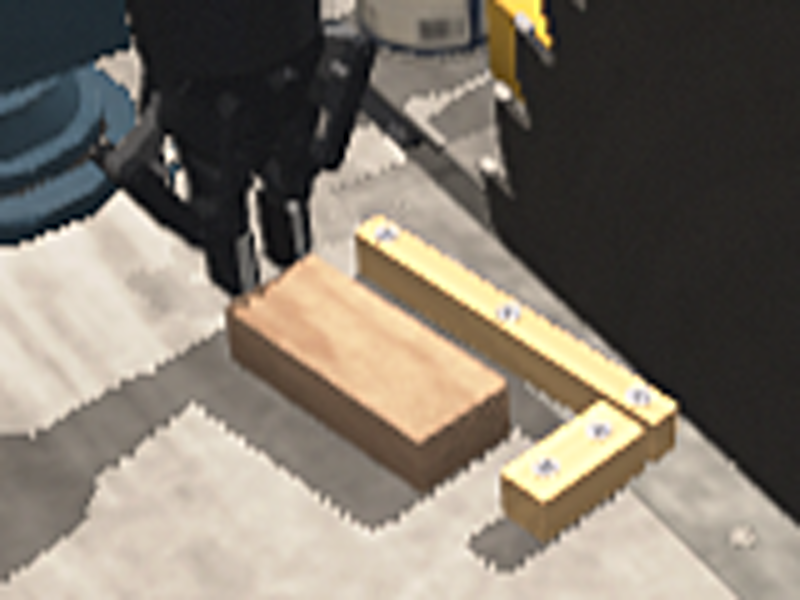

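The block is following the fingers and still in line, with its right end at crop (425,490) nearing the short batten. I'll keep pushing, slightly lower and re-centred.

```bash
python3 -m jog '[{"tx":0.01,"ty":0.01,"tz":-0.007,"wx":0,"wy":0,"wz":0,"claw":0.78},{"tx":0.02,"ty":0.01,"tz":-0.005,"wx":0,"wy":0,"wz":0,"claw":0.78},{"tx":0.02,"ty":0.005,"tz":-0.005,"wx":0,"wy":0,"wz":0,"claw":0.78},{"tx":0.02,"ty":0,"tz":-0.005,"wx":0,"wy":0,"wz":0,"claw":0.78},{"tx":0.02,"ty":0,"tz":0,"wx":0,"wy":0,"wz":0,"claw":0.78},{"tx":0.012,"ty":0,"tz":0,"wx":0,"wy":0,"wz":0,"claw":0.78},{"tx":0.01,"ty":0,"tz":0,"wx":0,"wy":0,"wz":0,"claw":0.78},{"tx":0.005,"ty":0,"tz":0,"wx":0,"wy":0,"wz":0,"claw":0.78}]'
python3 s.py
python3 - <<'E'
from h import *
d=grab('scene','scene3'); i=d['image'][120:240,180:340,::-1]; cv2.imwrite('pics/scene3c.png',cv2.resize(i,None,fx=5,fy=5,interpolation=cv2.INTER_CUBIC))
E
```

```text
time: 3.4
tcp_pos: [0.3715, 0.2767, 0.0318]
tool_rot: [[0.198, 0.005, 0.98], [-0.98, 0.022, 0.198], [-0.021, -1.0, 0.009]]
wrist_force: [-1.4, 6.6, 0.3]
opening: 0.0189
t 3.4 tcp [0.3715 0.2767 0.0318] stop [-51.4 131.4] op 0.018855243892540483 F [-1.4  6.6  0.3]
zang 11.414141539016013 th 11.317332161375829 ty [ 0.005  0.022 -1.   ] q [ 28.  20. -34.  35.   1. 107.]
```

View pics/scene3c.png

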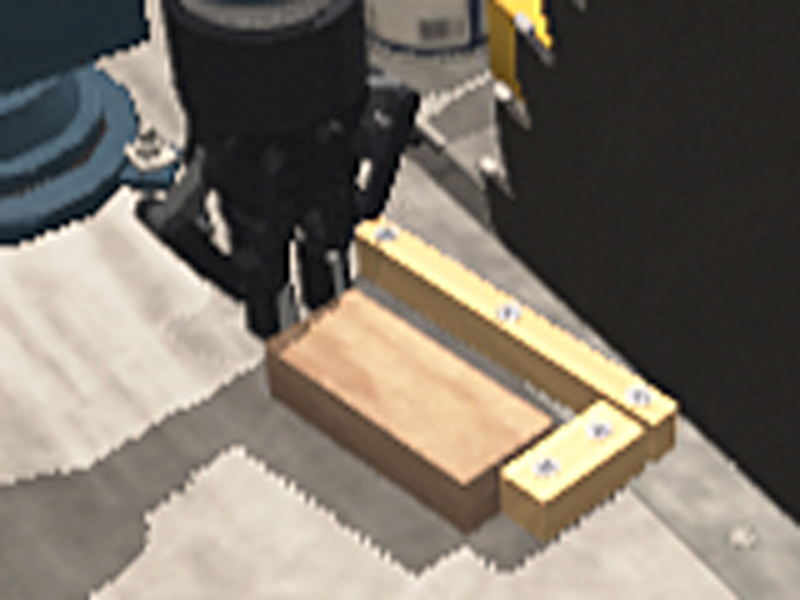

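Wrist force has risen to about 6.6 N. The end now butts the short batten at crop (500,480), and the TCP is where I predicted for contact. I'll back off, rise, and turn for the sideways push.

```bash
python3 -m jog '[{"tx":-0.05,"ty":0,"tz":0,"wx":0,"wy":0,"wz":0,"claw":0.78},{"tx":-0.03,"ty":-0.08,"tz":0,"wx":-0.0,"wy":0,"wz":0.0,"claw":0.78},{"tx":0,"ty":-0.14,"tz":0,"wx":0,"wy":-0.28,"wz":0,"claw":0.78},{"tx":0,"ty":-0.1,"tz":0,"wx":0,"wy":-0.28,"wz":0,"claw":0.6},{"tx":0,"ty":0,"tz":0,"wx":0,"wy":-0.28,"wz":0,"claw":0.42},{"tx":0,"ty":0,"tz":0,"wx":0,"wy":-0.28,"wz":0,"claw":0.42},{"tx":0,"ty":0,"tz":0,"wx":0,"wy":-0.28,"wz":0,"claw":0.42},{"tx":0,"ty":0,"tz":0,"wx":0,"wy":-0.28,"wz":0,"claw":0.42}]'
python3 -m jog '[{"tx":0,"ty":0,"tz":0,"wx":0,"wy":-0.28,"wz":0,"claw":0.42},{"tx":0,"ty":0,"tz":0,"wx":0,"wy":-0.28,"wz":0,"claw":0.42},{"tx":0,"ty":0,"tz":0,"wx":0,"wy":-0.28,"wz":0,"claw":0.42},{"tx":0,"ty":0,"tz":0,"wx":0,"wy":-0.28,"wz":0,"claw":0.42},{"tx":0,"ty":0,"tz":0,"wx":0,"wy":0,"wz":0,"claw":0.42},{"tx":0,"ty":0,"tz":0,"wx":0,"wy":0,"wz":0,"claw":0.42},{"tx":0,"ty":0,"tz":0,"wx":0,"wy":0,"wz":0,"claw":0.42},{"tx":0,"ty":0,"tz":0,"wx":0,"wy":0,"wz":0,"claw":0.42}]'
python3 s.py
python3 - <<'E'
from h import *
d=grab('scene','scene4'); i=d['image'][120:240,180:340,::-1]; cv2.imwrite('pics/scene4c.png',cv2.resize(i,None,fx=5,fy=5,interpolation=cv2.INTER_CUBIC))
E
```

```text
time: 4.25
tcp_pos: [0.3632, 0.2908, 0.1289]
tool_rot: [[0.891, -0.001, 0.455], [-0.455, 0.006, 0.891], [-0.004, -1.0, 0.005]]
wrist_force: [0.1, -0.1, -0.2]
opening: 0.0495
time: 5.05
tcp_pos: [0.3605, 0.2836, 0.1257]
tool_rot: [[0.993, -0.007, -0.12], [0.12, -0.007, 0.993], [-0.008, -1.0, -0.006]]
wrist_force: [-0.1, -0.1, -0.1]
opening: 0.0492
t 5.05 tcp [0.3605 0.2836 0.1257] stop [-60.9 140.4] op 0.04923447096192942 F [-0.1 -0.1 -0.1]
zang 96.88728494748545 th 11.317332161375829 ty [-0.007 -0.007 -1.   ] q [ 30.  14. -26.  51.  -0.  23.]
```

View pics/scene4c.png

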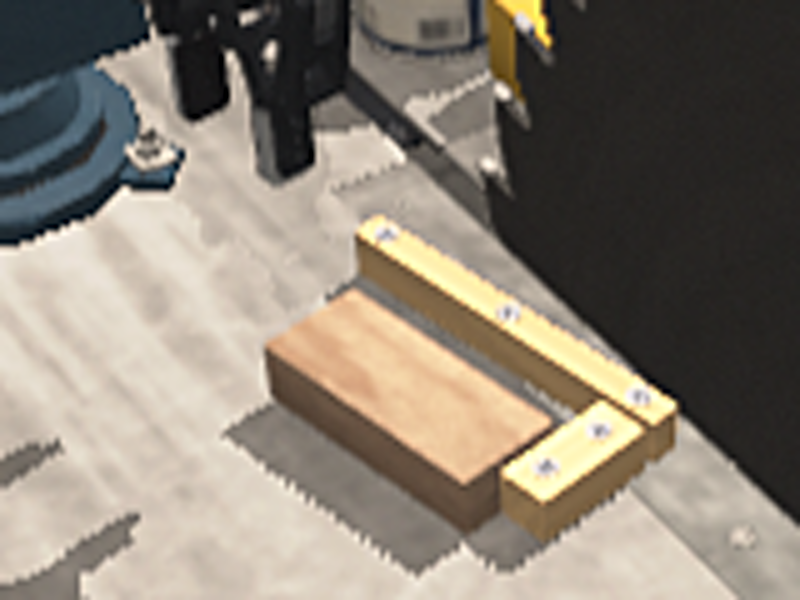

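```bash
cat > b.py <<'E'
from s import *
def blk(tag,pts,u0=180,v0=120,k=5,z=.03):
    d=load(tag)
    for a in pts:
        print(a,(ts(ray(d,u0+(a[0]+.5)/k-.5,v0+(a[1]+.5)/k-.5,z))*1000).round(1))
E
python3 -c "
from b import *
blk('scene4',[(266,347),(350,290),(553,417),(465,482)])"
```

```text
(266, 347) [-80.9 118.1]
(350, 290) [-32.6 120.7]
(553, 417) [-29.7   2.9]
(465, 482) [-79.8   1.1]
```

```bash
python3 -m jog '[{"tx":0,"ty":0,"tz":0,"wx":0,"wy":-0.147,"wz":0,"claw":0.42},{"tx":-0.07,"ty":0,"tz":-0.09,"wx":0,"wy":0,"wz":0,"claw":0.42},{"tx":-0.07,"ty":0,"tz":-0.09,"wx":0,"wy":0,"wz":0,"claw":0.42},{"tx":-0.005,"ty":0,"tz":-0.09,"wx":0,"wy":0,"wz":0,"claw":0.42},{"tx":0,"ty":0.1,"tz":0,"wx":0,"wy":0,"wz":0,"claw":0.42},{"tx":0,"ty":0.1,"tz":0,"wx":0,"wy":0,"wz":0,"claw":0.42},{"tx":0,"ty":0,"tz":0,"wx":0,"wy":0,"wz":0,"claw":0.42},{"tx":0,"ty":0,"tz":0,"wx":0,"wy":0,"wz":0,"claw":0.42}]'
python3 s.py
python3 - <<'E'
from h import *
d=grab('scene','scene5'); i=d['image'][120:240,180:340,::-1]; cv2.imwrite('pics/scene5c.png',cv2.resize(i,None,fx=5,fy=5,interpolation=cv2.INTER_CUBIC))
E
```

```text
time: 5.9
tcp_pos: [0.3352, 0.1934, 0.0671]
tool_rot: [[0.981, -0.0, -0.194], [0.194, -0.006, 0.981], [-0.002, -1.0, -0.005]]
wrist_force: [-0.0, -0.2, -0.0]
opening: 0.0497
t 5.9 tcp [0.3352 0.1934 0.0671] stop [-103.4   56.8] op 0.049708340930511165 F [-0.  -0.2 -0. ]
zang 101.2076322837921 th 11.317332161375829 ty [-0.    -0.006 -1.   ] q [ 21.  10. -41.  39.  -0.  10.]
```

View pics/scene5c.png

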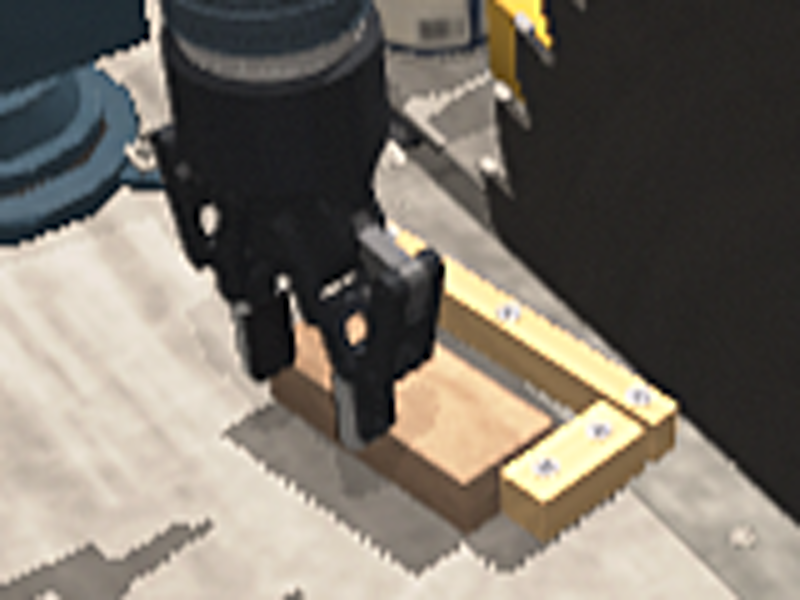

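The fingers hang on the robot's side of the block, clear of it: right fingertip at crop (362,445), block near side below and behind. I'll lower them and begin the push.

```bash
python3 -m jog '[{"tx":0,"ty":0.07,"tz":0,"wx":0,"wy":0,"wz":0,"claw":0.42},{"tx":0,"ty":0.055,"tz":0,"wx":0,"wy":0,"wz":0,"claw":0.42},{"tx":0,"ty":0.01,"tz":0,"wx":0,"wy":0,"wz":0,"claw":0.42},{"tx":0.02,"ty":0,"tz":0,"wx":0,"wy":0,"wz":0,"claw":0.42},{"tx":0.02,"ty":0,"tz":0,"wx":0,"wy":0,"wz":0,"claw":0.42},{"tx":0.025,"ty":0,"tz":0,"wx":0,"wy":0,"wz":0,"claw":0.42},{"tx":0.025,"ty":0,"tz":0,"wx":0,"wy":0,"wz":0,"claw":0.42},{"tx":0.0,"ty":0,"tz":0,"wx":0,"wy":0,"wz":0,"claw":0.42}]'
python3 s.py
python3 - <<'E'
from h import *
d=grab('scene','scene6'); i=d['image'][120:240,180:340,::-1]; cv2.imwrite('pics/scene6c.png',cv2.resize(i,None,fx=5,fy=5,interpolation=cv2.INTER_CUBIC))
E
```

```text
time: 6.75
tcp_pos: [0.3711, 0.2027, 0.0339]
tool_rot: [[0.98, 0.012, -0.196], [0.196, -0.001, 0.981], [0.012, -1.0, -0.003]]
wrist_force: [0.1, -0.0, 1.2]
opening: 0.0499
t 6.75 tcp [0.3711 0.2027 0.0339] stop [-66.4  59. ] op 0.049899586374391285 F [ 0.1 -0.   1.2]
zang 101.31265927395546 th 11.317332161375829 ty [ 0.012 -0.001 -1.   ] q [ 20.  16. -40.  34.  -0.   9.]
```

View pics/scene6c.png

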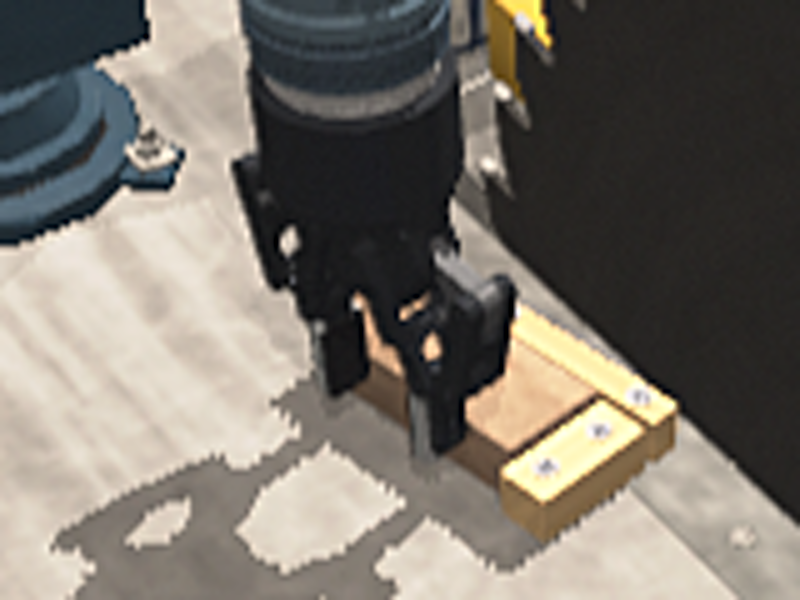

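The block is about 5 mm short of the long batten and still lies along the short one, with the fingers on its near side at crop (345,385) and (430,455). I'll finish the push gently.

```bash
python3 -m jog '[{"tx":0.01,"ty":0,"tz":0,"wx":0,"wy":0,"wz":0,"claw":0.42},{"tx":0.012,"ty":0,"tz":0,"wx":0,"wy":0,"wz":0,"claw":0.42},{"tx":0.012,"ty":0,"tz":0,"wx":0,"wy":0,"wz":0,"claw":0.42},{"tx":0.012,"ty":0,"tz":0,"wx":0,"wy":0,"wz":0,"claw":0.42},{"tx":0.012,"ty":0,"tz":0,"wx":0,"wy":0,"wz":0,"claw":0.42},{"tx":0.015,"ty":0,"tz":0,"wx":0,"wy":0,"wz":0,"claw":0.42},{"tx":0.015,"ty":0,"tz":0,"wx":0,"wy":0,"wz":0,"claw":0.42},{"tx":0.015,"ty":0,"tz":0,"wx":0,"wy":0,"wz":0,"claw":0.42}]'
python3 s.py
```

```text
time: 7.6
tcp_pos: [0.3764, 0.2027, 0.0289]
tool_rot: [[0.98, -0.035, -0.198], [0.198, -0.011, 0.98], [-0.036, -0.999, -0.004]]
wrist_force: [-9.4, -1.0, 7.4]
opening: 0.0493
t 7.6 tcp [0.3764 0.2027 0.0289] stop [-61.1  57.9] op 0.04931404815057333 F [-9.4 -1.   7.4]
zang 101.43687102189016 th 11.317332161375829 ty [-0.035 -0.011 -0.999] q [ 20.  19. -36.  37.   0.   8.]
```

Contact is at about 9 N, with the TCP at -61 mm as expected. I'll back off, lift clear and look.

```bash
python3 -m jog '[{"tx":-0.04,"ty":0,"tz":0,"wx":0,"wy":0,"wz":0,"claw":0.42},{"tx":-0.06,"ty":0,"tz":0,"wx":0,"wy":0,"wz":0,"claw":0.42},{"tx":0,"ty":-0.14,"tz":0,"wx":0,"wy":0,"wz":0,"claw":0.42},{"tx":0,"ty":-0.14,"tz":0.1,"wx":0,"wy":0,"wz":0,"claw":0.5},{"tx":0,"ty":-0.14,"tz":0.14,"wx":0,"wy":0,"wz":0,"claw":0.78},{"tx":0,"ty":0,"tz":0.14,"wx":0,"wy":0,"wz":0,"claw":0.78},{"tx":0,"ty":0,"tz":0.14,"wx":0,"wy":0,"wz":0,"claw":0.78},{"tx":0,"ty":0,"tz":0,"wx":0,"wy":0,"wz":0,"claw":0.78}]'
python3 s.py
python3 - <<'E'
from h import *
d=grab('scene','scene7'); i=d['image'][150:240,205:335,::-1]; cv2.imwrite('pics/scene7c.png',cv2.resize(i,None,fx=6,fy=6,interpolation=cv2.INTER_CUBIC))
d=grab('top','top7'); i=d['image'][190:290,155:295,::-1]; cv2.imwrite('pics/top7c.png',cv2.resize(i,None,fx=5.6,fy=5.6,interpolation=cv2.INTER_CUBIC))
E
```

```text
time: 8.4
tcp_pos: [0.3189, 0.3505, 0.1535]
tool_rot: [[0.981, -0.038, -0.193], [0.193, -0.008, 0.981], [-0.038, -0.999, -0.001]]
wrist_force: [0.4, 0.2, 0.4]
opening: 0.019
t 8.4 tcp [0.3189 0.3505 0.1535] stop [-88.5 214.1] op 0.0189730092524489 F [0.4 0.2 0.4]
zang 101.12039421367062 th 11.317332161375829 ty [-0.038 -0.008 -0.999] q [ 39.  15. -20.  57.   1.  28.]
```

View pics/scene7c.png

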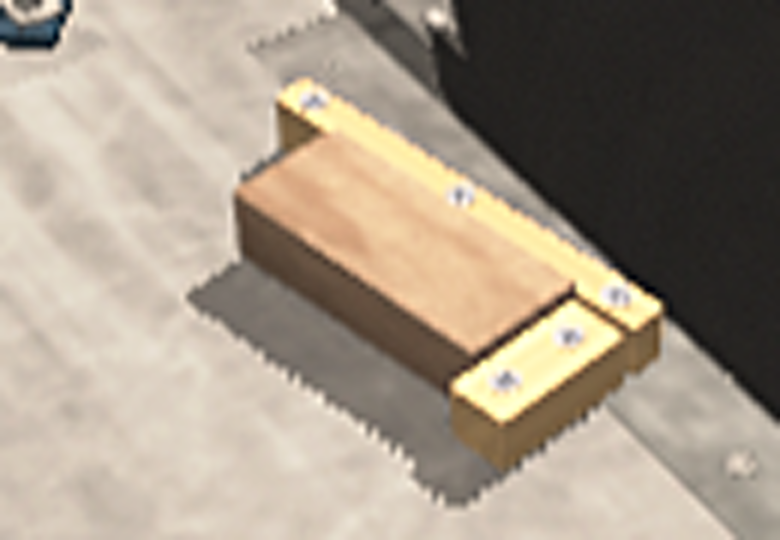

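View pics/top7c.png

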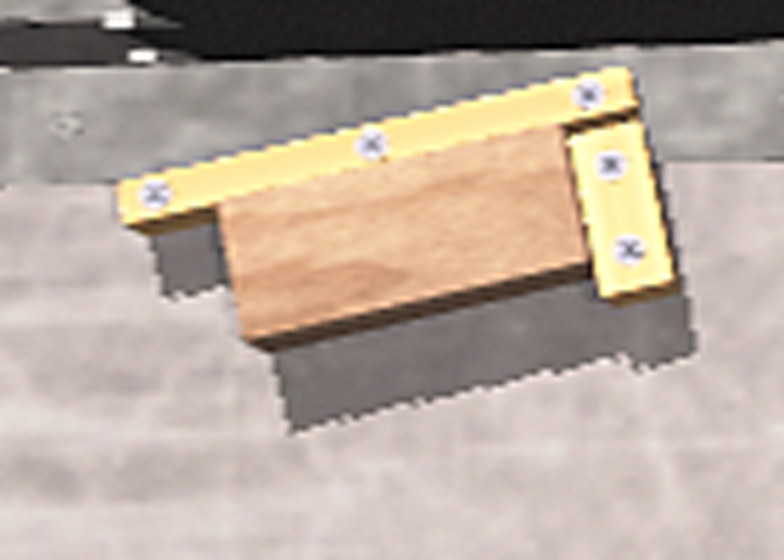

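```bash
python3 -c "
from b import *
blk('scene7',[(338,135),(237,193),(470,355),(575,288)],205,150,6)
blk('top7',[(220,208),(562,125),(588,263),(245,340)],155,190,5.6)
print('short edge, z24')
blk('scene7',[(571,302),(452,384)],205,150,6,.024)
blk('top7',[(568,137),(606,298)],155,190,5.6,.024)
d=load('scene7')
# predicted seated edges and with a 2 mm gap
for g in (0,.002):
  for x in (-.05,0):
    u,v=proj(d,[*tw((x,g)),.03]);print(g,x,(u-204.5)*6,(v-149.5)*6)
"
```

```text
(338, 135) [ -3.7 117.1]
(237, 193) [-49.6 118.9]
(470, 355) [-51.5   1.4]
(575, 288) [-3.9 -0.5]
(220, 208) [ -2.7 120.2]
(562, 125) [-1.5  0.9]
(588, 263) [-50.1   2. ]
(245, 340) [-49.2 120.1]
short edge, z24
(571, 302) [-5.2  0.3]
(452, 384) [-61.    0.4]
(568, 137) [-4.4  0.5]
(606, 298) [-61.9  -0.9]
0 -0.05 476.72917423570414 355.2119666535779
0 0 582.6000413088167 282.1980945479465
0.002 -0.05 472.46979611784377 352.3518238967091
0.002 0 578.3521717481437 279.4769599813369
```

The block lies flat on the long batten. The measurements leave room for a gap of about 1 mm at the short batten, so I'll nudge the end and then the side once more.

```bash
python3 -m jog '[{"tx":0.05,"ty":0,"tz":-0.05,"wx":0,"wy":0,"wz":-0.073,"claw":1},{"tx":0.08,"ty":0,"tz":-0.08,"wx":0,"wy":0,"wz":0,"claw":1},{"tx":0.08,"ty":0,"tz":-0.07,"wx":0,"wy":0,"wz":0,"claw":1},{"tx":0,"ty":0.1,"tz":0,"wx":0,"wy":0,"wz":0,"claw":1},{"tx":0,"ty":0.1,"tz":0,"wx":0,"wy":0,"wz":0,"claw":1},{"tx":0,"ty":0.1,"tz":0,"wx":0,"wy":0,"wz":0,"claw":1},{"tx":0,"ty":0,"tz":0,"wx":0,"wy":0,"wz":0,"claw":1},{"tx":0,"ty":0,"tz":0,"wx":0,"wy":0,"wz":0,"claw":1}]'
python3 s.py
python3 - <<'E'
from h import *
d=grab('scene','scene8'); i=d['image'][120:240,180:340,::-1]; cv2.imwrite('pics/scene8c.png',cv2.resize(i,None,fx=5,fy=5,interpolation=cv2.INTER_CUBIC))
E
```

```text
time: 9.3
tcp_pos: [0.3945, 0.2854, 0.0582]
tool_rot: [[0.984, -0.005, -0.178], [0.178, -0.011, 0.984], [-0.007, -1.0, -0.01]]
wrist_force: [0.2, -0.7, -0.5]
opening: -0.0001
t 9.3 tcp [0.3945 0.2854 0.0582] stop [-27.2 135.4] op -0.00013984181455354994 F [ 0.2 -0.7 -0.5]
zang 100.22885923591657 th 11.317332161375829 ty [-0.005 -0.011 -1.   ] q [ 29.  21. -27.  42.  -0.  18.]
```

View pics/scene8c.png

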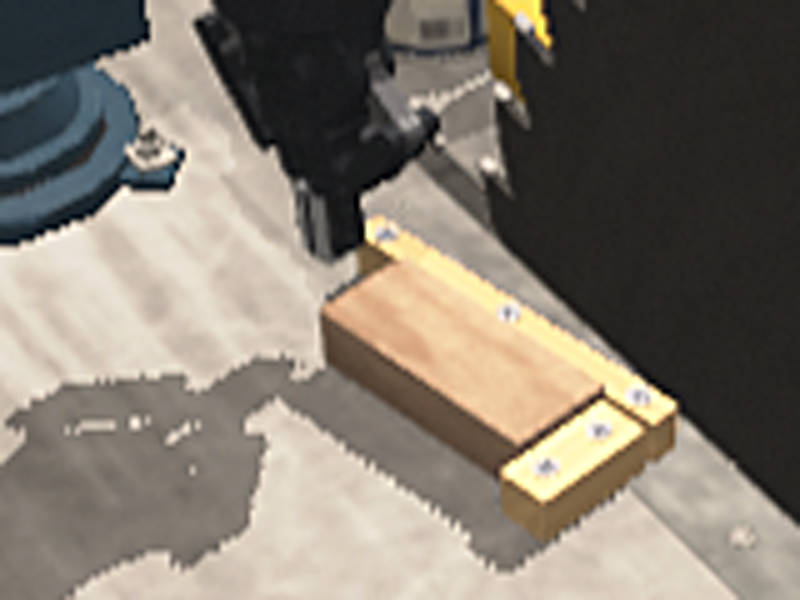

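The fingers are shut and hang just off the block's end at crop (330,255), which is a little close. I'll step back 12 mm, lower, then nudge.

```bash
python3 -m jog '[{"tx":0.0,"ty":0,"tz":0.04,"wx":0,"wy":-0.035,"wz":0,"claw":1},{"tx":0,"ty":0,"tz":0,"wx":0,"wy":0,"wz":0,"claw":1},{"tx":0,"ty":0.05,"tz":0,"wx":0,"wy":0,"wz":0,"claw":1},{"tx":0,"ty":0.03,"tz":0,"wx":0,"wy":0,"wz":0,"claw":1},{"tx":0,"ty":0,"tz":0,"wx":0,"wy":0,"wz":0,"claw":1},{"tx":0,"ty":0,"tz":-0.015,"wx":0,"wy":0,"wz":0,"claw":1},{"tx":0,"ty":0,"tz":-0.012,"wx":0,"wy":0,"wz":0,"claw":1},{"tx":0,"ty":0,"tz":-0.01,"wx":0,"wy":0,"wz":0,"claw":1}]'
python3 s.py
```

```text
time: 10.15
tcp_pos: [0.3988, 0.2903, 0.0408]
tool_rot: [[0.98, 0.006, -0.2], [0.2, -0.006, 0.98], [0.005, -1.0, -0.007]]
wrist_force: [-0.5, -0.1, 0.6]
opening: 0.0003
t 10.15 tcp [0.3988 0.2903 0.0408] stop [-21.9 139.4] op 0.00031432125010459963 F [-0.5 -0.1  0.6]
zang 101.55175925146732 th 11.317332161375829 ty [ 0.006 -0.006 -1.   ] q [ 29.  22. -28.  39.  -0.  17.]
```

```bash
python3 -m jog '[{"tx":-0.006,"ty":0.02,"tz":0,"wx":0,"wy":0,"wz":0,"claw":1},{"tx":-0.005,"ty":0.01,"tz":-0.01,"wx":0,"wy":0,"wz":0,"claw":1},{"tx":-0.003,"ty":0,"tz":-0.01,"wx":0,"wy":0,"wz":0,"claw":1},{"tx":0,"ty":0,"tz":-0.01,"wx":0,"wy":0,"wz":0,"claw":1},{"tx":0,"ty":0,"tz":-0.01,"wx":0,"wy":0,"wz":0,"claw":1},{"tx":0,"ty":0,"tz":-0.012,"wx":0,"wy":0,"wz":0,"claw":1},{"tx":0,"ty":0,"tz":-0.012,"wx":0,"wy":0,"wz":0,"claw":1},{"tx":0,"ty":0,"tz":-0.012,"wx":0,"wy":0,"wz":0,"claw":1}]'
python3 s.py
```

```text
time: 10.95
tcp_pos: [0.3971, 0.2842, 0.0332]
tool_rot: [[0.978, -0.003, -0.209], [0.209, 0.043, 0.977], [0.006, -0.999, 0.042]]
wrist_force: [-2.7, 10.6, -1.1]
opening: -0.0002
t 10.95 tcp [0.3971 0.2842 0.0332] stop [-24.8 133.7] op -0.0001545902216654895 F [-2.7 10.6 -1.1]
zang 102.0584303792044 th 11.317332161375829 ty [-0.003  0.043 -0.999] q [ 27.  22. -31.  37.   2.  15.]
```

The end is pressed home at about 10 N. Next I'll go to the long side for a last squaring push.

```bash
python3 -m jog '[{"tx":0.0,"ty":0,"tz":0.05,"wx":0,"wy":0,"wz":0,"claw":1},{"tx":0,"ty":-0.1,"tz":0.02,"wx":-0.082,"wy":0,"wz":0,"claw":1},{"tx":0,"ty":-0.14,"tz":0,"wx":0,"wy":0,"wz":0,"claw":0.6},{"tx":-0.1,"ty":0,"tz":-0.05,"wx":0,"wy":0,"wz":0,"claw":0.42},{"tx":-0.1,"ty":0,"tz":-0.08,"wx":0,"wy":0,"wz":0,"claw":0.42},{"tx":0,"ty":0,"tz":-0.11,"wx":0,"wy":0,"wz":0,"claw":0.42},{"tx":0,"ty":0,"tz":-0.05,"wx":0,"wy":0,"wz":0,"claw":0.42},{"tx":0,"ty":0,"tz":0,"wx":0,"wy":0,"wz":0,"claw":0.42}]'
python3 s.py
python3 - <<'E'
from h import *
d=grab('scene','scene9'); i=d['image'][120:240,180:340,::-1]; cv2.imwrite('pics/scene9c.png',cv2.resize(i,None,fx=5,fy=5,interpolation=cv2.INTER_CUBIC))
E
```

```text
time: 11.75
tcp_pos: [0.3499, 0.2038, 0.1085]
tool_rot: [[0.977, 0.007, -0.211], [0.211, -0.0, 0.977], [0.007, -1.0, -0.002]]
wrist_force: [0.3, -0.1, 1.1]
opening: 0.0491
t 11.75 tcp [0.3499 0.2038 0.1085] stop [-86.9  64.1] op 0.04913130536365201 F [ 0.3 -0.1  1.1]
zang 102.20678339372229 th 11.317332161375829 ty [ 0.007 -0.    -1.   ] q [ 21.   8. -36.  46.  -0.   9.]
```

View pics/scene9c.png

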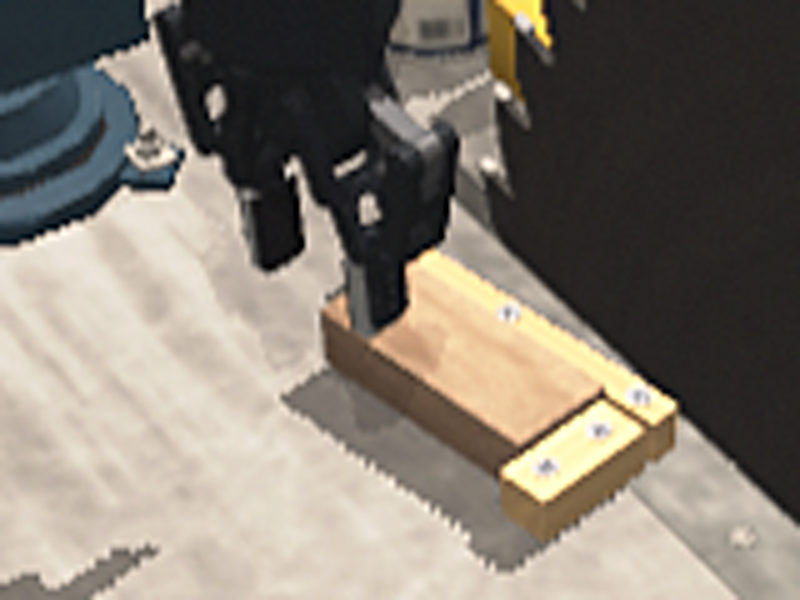

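The fingers are above and in front of the near side, with the block unchanged at the corner. I'll lower, then push.

```bash
python3 -m jog '[{"tx":0.0,"ty":0.12,"tz":-0.01,"wx":0,"wy":0.03,"wz":0,"claw":0.42},{"tx":0,"ty":0.1,"tz":-0.005,"wx":0,"wy":0,"wz":0,"claw":0.42},{"tx":0,"ty":0.02,"tz":0,"wx":0,"wy":0,"wz":0,"claw":0.42},{"tx":0,"ty":0,"tz":0,"wx":0,"wy":0,"wz":0,"claw":0.42},{"tx":0.015,"ty":0,"tz":0,"wx":0,"wy":0,"wz":0,"claw":0.42},{"tx":0.015,"ty":0,"tz":0,"wx":0,"wy":0,"wz":0,"claw":0.42},{"tx":0.012,"ty":0,"tz":0,"wx":0,"wy":0,"wz":0,"claw":0.42},{"tx":0.01,"ty":0,"tz":0,"wx":0,"wy":0,"wz":0,"claw":0.42}]'
python3 s.py
```

```text
time: 12.6
tcp_pos: [0.3729, 0.2085, 0.0394]
tool_rot: [[0.98, 0.016, -0.2], [0.199, 0.006, 0.98], [0.017, -1.0, 0.002]]
wrist_force: [0.0, -0.8, -0.0]
opening: 0.0497
t 12.6 tcp [0.3729 0.2085 0.0394] stop [-63.4  64.2] op 0.04967741818697658 F [ 0.  -0.8 -0. ]
zang 101.50785021714067 th 11.317332161375829 ty [ 0.016  0.006 -1.   ] q [ 21.  16. -39.  34.  -0.   9.]
```

```bash
python3 -m jog '[{"tx":-0.006,"ty":0.02,"tz":0,"wx":0,"wy":0,"wz":0,"claw":0.42},{"tx":0,"ty":0.012,"tz":0,"wx":0,"wy":0,"wz":0,"claw":0.42},{"tx":0.008,"ty":0,"tz":0,"wx":0,"wy":0,"wz":0,"claw":0.42},{"tx":0.01,"ty":0,"tz":0,"wx":0,"wy":0,"wz":0,"claw":0.42},{"tx":0.012,"ty":0,"tz":0,"wx":0,"wy":0,"wz":0,"claw":0.42},{"tx":0.012,"ty":0,"tz":0,"wx":0,"wy":0,"wz":0,"claw":0.42},{"tx":0.012,"ty":0,"tz":0,"wx":0,"wy":0,"wz":0,"claw":0.42},{"tx":0.012,"ty":0,"tz":0,"wx":0,"wy":0,"wz":0,"claw":0.42}]'
python3 s.py
```

```text
time: 13.4
tcp_pos: [0.3754, 0.2076, 0.0261]
tool_rot: [[0.98, -0.013, -0.198], [0.198, -0.002, 0.98], [-0.013, -1.0, 0.001]]
wrist_force: [-6.7, 1.0, 5.7]
opening: 0.0494
t 13.4 tcp [0.3754 0.2076 0.0261] stop [-61.2  62.9] op 0.049377045876110165 F [-6.7  1.   5.7]
zang 101.44166334826618 th 11.317332161375829 ty [-0.013 -0.002 -1.   ] q [ 20.  18. -38.  35.   0.   9.]
```

Contact again at about 7 N, in the same place. I'll back off straight, lift clear and look.

```bash
python3 -m jog '[{"tx":-0.03,"ty":0,"tz":0,"wx":0,"wy":0,"wz":0,"claw":0.42},{"tx":-0.06,"ty":0,"tz":0,"wx":0,"wy":0,"wz":0,"claw":0.42},{"tx":0,"ty":-0.14,"tz":0,"wx":0,"wy":0,"wz":0,"claw":0.42},{"tx":0,"ty":-0.14,"tz":0.1,"wx":0,"wy":0,"wz":0,"claw":0.42},{"tx":0,"ty":-0.14,"tz":0.14,"wx":0,"wy":0,"wz":0,"claw":0.42},{"tx":0,"ty":0,"tz":0.14,"wx":0,"wy":0,"wz":0,"claw":0.42},{"tx":0,"ty":0,"tz":0.14,"wx":0,"wy":0,"wz":0,"claw":0.42},{"tx":0,"ty":0,"tz":0,"wx":0,"wy":0,"wz":0,"claw":0.42}]'
python3 s.py
python3 - <<'E'
from h import *
d=grab('scene','scene10'); i=d['image'][150:240,205:335,::-1]; cv2.imwrite('pics/scene10c.png',cv2.resize(i,None,fx=6,fy=6,interpolation=cv2.INTER_CUBIC))
d=grab('top','top10'); i=d['image'][190:290,155:295,::-1]; cv2.imwrite('pics/top10c.png',cv2.resize(i,None,fx=5.6,fy=5.6,interpolation=cv2.INTER_CUBIC))
a=load('top0')['image'].astype(int);b=d['image'].astype(int)
print('bystander change',abs(a-b)[180:340,340:500].max(-1).max(),(abs(a-b)[180:340,340:500].max(-1)>40).sum())
E
```

```text
time: 14.2
tcp_pos: [0.3157, 0.3537, 0.1503]
tool_rot: [[0.981, -0.014, -0.193], [0.193, 0.001, 0.981], [-0.014, -1.0, 0.004]]
wrist_force: [0.5, 0.2, 0.4]
opening: 0.0496
t 14.2 tcp [0.3157 0.3537 0.1503] stop [-91.1 217.9] op 0.04961154738129514 F [0.5 0.2 0.4]
zang 101.14888833092284 th 11.317332161375829 ty [-0.014  0.001 -1.   ] q [ 40.  14. -22.  55.   1.  29.]
bystander change 32 0
```

View pics/scene10c.png

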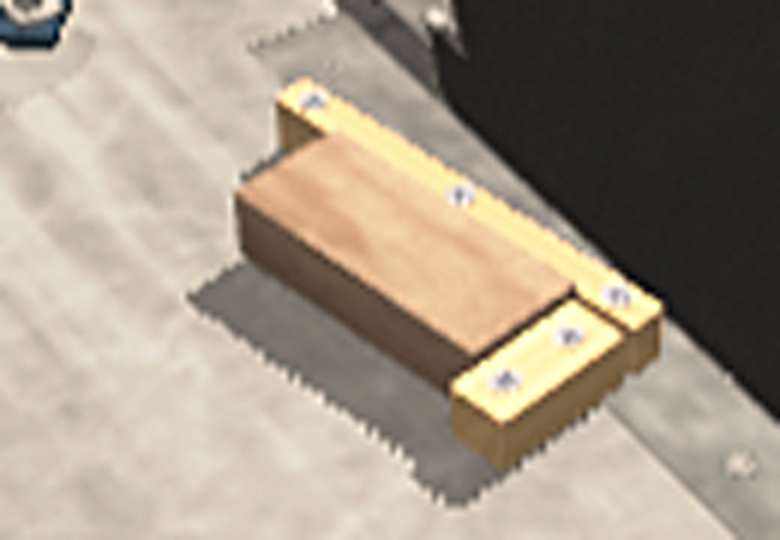

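View pics/top10c.png

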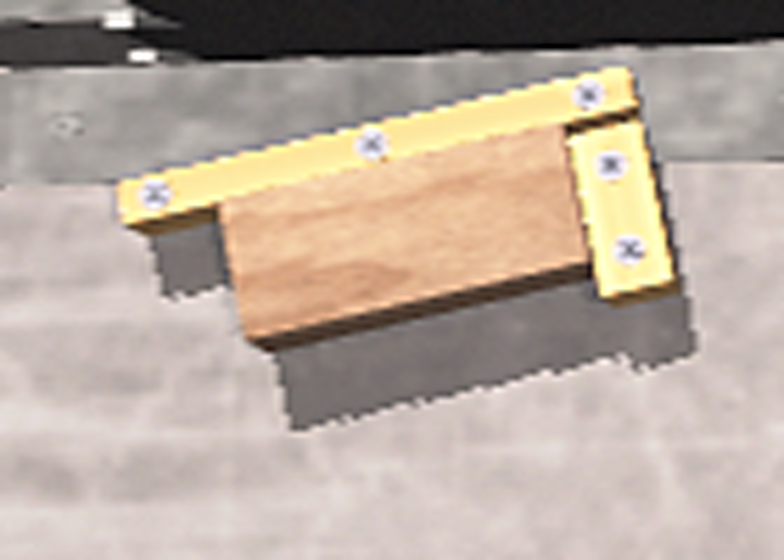

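Both views are unchanged after the second set of pushes: block corners at (338,135), (470,355) and (575,288) in the scene crop. So the block was already home on both battens, and the bystanders show no change. I'll hand in.

Run:
```python
from h import *
a=load('top7')['image'].astype(int);b=load('top10')['image'].astype(int)
print((abs(a-b)[190:290,155:295].max(-1)>40).sum())
print(manip.finish_job())
```

```text
18
the job is handed in; nothing more can be done
None
```

The block is seated in the corner stop, with its long side against the long batten and its end against the short one. I handed in at about 14 s of the 43 s allowed; no verdict was reported.

**What I did:** I pushed the end with two fingertips until it met the short batten, then pushed the near side until it met the long batten. I then repeated one gentle nudge on each, using the outside of the shut fingers on the end. The block was never gripped or lifted.

**Last checks:**
- **Contact:** each push ended in firm contact at 7 to 11 N. The tool stopped where a seated block should stop it, within about 1 mm on the side pushes. I had no such reference for the last end nudge.
- **Seating:** after the second round of pushes the block looked the same in both views. Only 18 pixels differed in the close-up of the corner.
- **Bystanders:** the strip, tape measure and tin show no change in the top view.
- **Disagreement:** the corners I measured in the pictures left 1 to 2 mm of uncertainty at the short batten and up to 4 mm at the far edge. That is roughly the calibration and pixel-reading error, so the contact readings are the better evidence.

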